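Pull the scorched panel from a projector's prism unit and rack it

ROBOT

A 7-joint arm with a two-finger parallel gripper is mounted at the origin on the work surface. World frame = base frame: x ahead of the robot, y to its left, z up, the work surface at z = 0. Lengths are in m, angles in degrees, forces in N, time in s.
With the tool pointing down it reaches from about 0.425 to 0.875 m from the base axis. Payload 4.7 kg.
Tool frame: the origin (TCP) lies between the finger pads; the fingertips stand 8 mm ahead of it and the grasp point (between the pads) lies 11 mm behind it; z points along the fingers, y is the line along which they close (so a half turn about z gives the same grasp; the last joint's range is limited). The gripper opens to 87 mm and grips with 3 to 60 N. Pads are 19 mm wide; open, the fingers measure 117 mm over their backs; the gripper's body (75 mm by 190 mm) begins 51 mm behind the grasp point.
Start: joints at [-63.077, 18.392, -4.016, 83.108, 1.295, 78.541, -3.26], TCP at [0.286, 0.584, 0.231] pointing down, gripper open.
Joint ranges: [-163.93, 163.93], [-17.29, 119.83], [-79.2, 71.16], [3.27, 140.29], [-89.18, 269.18], [5.43, 117.66], [-154.24, 154.24]. Speed limits (degrees/s): [147.25, 147.25, 180, 180, 180, 180, 180].

INTERFACE

Orientations are given as [roll, pitch, yaw] about the fixed x, y, z axes, in that order (R = Rz(yaw) Ry(pitch) Rx(roll)).
In Python, from cell import env, viewer gives the robot as it stands. The module is installed in compiled form; this text tells all that it offers.
- The arm moves only by the tool arm_command, never from a script. Its argument "series" is a list of rows, each a list of 2 entries, a list of its own where there are three numbers: the shift along the tool's x, y, z in mm, then the turn about the tool's z in rad. A call has exactly 5 rows; each row is the pose to reach, as a shift and turn from the pose commanded when the call began, along the tool's axes at that moment; what a row does not reach only later rows make up. A row lasts 1/10 s, in which the tool goes at most 50 mm and 8.59 degrees, less where a joint would pass 70% of its speed; a pose out of reach is approached as far as the arm can. A call with a gripper value outside its range is refused whole. "grip" is the gripper command: -1 is fully open, 1 is shut, values between are in proportion, set as the call begins (left out, the last holds). The fingers move at their own pace and stop on an object; "grip_force" is the grip in N (left out, the last holds). Time passes only in rows, so rows that repeat a pose let the fingers close, or fill a call up. It gives the time, the measured TCP pose, the force, the opening and the grip force at its end, in the units of the state.
- env.get_obs(): the state, without advancing time (a new reading comes with each control period).
- viewer.read_camera(name): name is "side" or "top"; returns (picture, depth): 480x640x3 uint8, blue, green, red; 480x640 float32, m along the optical axis (not along the pixel's ray), 0 where there is no reading.
- viewer.calibration(name): a dict with "K" (3x3 intrinsics, pixels), "T" (4x4, takes a point from camera to world coordinates). Camera axes: x right, y up, looking along -z (the intrinsics and any distortion apply to the point x, -y, -z); pixel columns grow to the right and rows downward; lengths in m; the calibration is good to about 2 mm. A picture is of the moment at which its call begins. calibration takes no time and is no camera call.
- env.sign_off(): hands the job in; it is judged then, once.
The state is a dict: "time_s": time; "qpos": joint angles; "joint_velocities": joint speeds; "effort": joint torques, N m; "tool_pos": TCP position; "tool_rot": TCP orientation; "force": force on the tool from outside, world axes, zero at the start; "wrist_torque": the same for the moment, N m; "grip_width": finger opening in m; "grasp_force": force on a finger pad.
Only numpy, scipy, OpenCV 4.12 (cv2) and the standard library are available. Lean on these libraries where they do the work, as an engineer would, in place of code of your own. Each camera call takes 0.05 s, during which the arm holds its last target. There are 200 camera calls.

TASK

The blue-railed panel of the opened projector's prism unit is scorched: slide it straight up out of its guides (its top rail is the grip) and stand it in a free slot of the dark grey comb rack, lowered in, not dropped, until its lower edge rests on the rack's floor. Keep it upright on the way, and leave the red, green and white panels seated where they are.

Things in the scene. Friction and masses are not known exactly. Their poses are not given: they have to be found in the camera images.
- blue_panel_mid (a point): Scorched panel (loose, about 0.14 kg): blue grip rail, brown glass. Steel plate 4 mm thick (x), 84 wide (y), 100 high, with a moulded rail on top, 12 thick (x), 50 long (y), 18 high; 118 high in all. This point: panel centre, 59 mm above its lower edge, 50 below the rail's centre; x normal to the plate, z up. Faces alike. Stands in the left or right side guides of the prism unit.
- red_panel_mid (a point): Panel with red grip rail, in the prism unit's other side guides, 124 mm from the blue one; same build, point and axes. Stays.
- green_panel_mid (a point): Panel with green grip rail, in the prism unit's guides opposite the lens mount; same build, point and axes. Stays.
- spare_panel_mid (a point): Spare panel with white grip rail, standing in the rack's slot at its +x end; same build, point and axes. Stays.
- prism_unit: Prism unit, fixed: cast base 176 x 176 x 12 mm, glass cube under a clamp plate (top 80 mm high), lens-mount plate on its +x side (top 98). Origin: underside centre, z up. Panels stand on the base top (12 mm) at y = +62 and -62 (faces along y) and x = -62, in steel U channels 58 mm tall with slots 8 mm wide; a panel raised 58 mm is clear.
- rack: Dark grey comb-sided rack, fixed, 176 (x) x 116 (y) x 70 mm. Origin: underside centre, z up. Three panel slots at x = -55, 0 (both free) and +55 (white panel); a panel in one is centred at y = 0, faces along x. Slot floor 10 mm above the bench. Slots 8 mm wide up to 40 mm, then a V mouth to 28 at 56 mm. End walls 88 mm apart, leaning outward above 56 mm.
- slot_near (a point): Middle of the floor of the rack's free end slot (rack x = -55 mm), 10 mm above the bench, marked like each slot by a pale strip; axes as the rack's. A panel standing there has its centre 59 mm above this point.
- slot_mid (a point): Middle of the floor of the rack's free middle slot (rack x = 0); axes as the rack's. The white panel stands 55 mm away.

How it is judged (in metres and radians):
On the way:
1. the blue panel has been drawn up out of its guides: upright, its lower edge above the channel tops (z of blue_panel_mid in the frame of prism_unit above 0.131 m and angle between blue_panel_mid's own z axis and vertical below 0.4 rad), for 0.1 s.
At the end, for the whole second after the job is handed in: The blue panel stands released and still in a free rack slot (x = -55 or 0): centre within 12 mm of the slot's middle, lower edge within 5 mm of the floor, under 0.2 rad of lean and of turn from the slot; red, green and white panels within 15 mm of their starts ((x of blue_panel_mid in the frame of rack between -0.067 and -0.043 m or x of blue_panel_mid in the frame of rack between -0.012 and 0.012 m) and y of blue_panel_mid in the frame of rack between -0.012 and 0.012 m and z of blue_panel_mid in the frame of rack between 0.064 and 0.074 m and angle between blue_panel_mid's own z axis and vertical below 0.2 rad and angle between the x axis of blue_panel_mid and the x axis of rack, either way round below 0.2 rad and linear speed of blue_panel below 0.02 m/s and contact force between the fingers and blue_panel below 0.1 N and distance of each of red_panel_mid, green_panel_mid, spare_panel_mid from where it was at the start of the episode below 0.015 m); the robot touches nothing.
It fails at once if the blue panel is tipped more than 0.7 rad from upright (angle between blue_panel_mid's own z axis and vertical above 0.7 rad).
It fails at once if the blue panel is dropped: falls faster than 0.6 m/s out of the fingers (a fall of about 20 mm) (linear speed of blue_panel above 0.6 m/s and contact force between the fingers and blue_panel below 0.1 N).
It fails at once if the red, green or white panel is shifted more than 15 mm (distance of any of red_panel_mid, green_panel_mid, spare_panel_mid from where it was at the start of the episode above 0.015 m).
It also fails if it takes over 40 s, if anything falls off the work surface, if the arm or the gripper's body presses on something with over 40 N, if the wrist force passes 120 N, or if a joint passes its speed limit or range.

## Working session

There is one attempt and no reset: what is moved stays moved. The work goes in short steps, Python scripts to look and compute and a tool call to move; the robot and the scene stay as the last step left them, time stands still between calls to the robot, and variables do not carry over. Pictures are saved under pics/ and viewed, at most 10 in all, crops included, and the job is handed in when it is done.

Besides the shell and the picture viewer there is one more tool, called after "Request:" as name([rows], argument=value, ...), one row to a line, values as JSON. arm_command: Moves the arm, as the interface text tells. Its arguments: {"type":"object","properties":{"series":{"type":"array"},"grip":{"type":"number"},"grip_force":{"type":"number"}},"required":["series"]}

```bash
mkdir -p pics; python3 - <<'E'
from cell import env, viewer
import cv2, numpy as np
for n in ("top","side"):
    p,d=viewer.read_camera(n); cv2.imwrite(f"pics/{n}0.png",p); np.savez(f"{n}0.npz",p=p,d=d,**viewer.calibration(n))
    c=viewer.calibration(n); print(n,c["K"].round(1).tolist(),c["T"].round(3).tolist(), [k for k in c])
o=env.get_obs(); print(o)
E
```

```text
top [[499.3, 0.0, 324.6], [0.0, 499.3, 233.2], [0.0, 0.0, 1.0]] [[-0.019, 0.997, -0.073, 0.515], [-1.0, -0.021, -0.017, -0.016], [-0.019, 0.073, 0.997, 0.865], [0.0, 0.0, 0.0, 1.0]] ['K', 'T']
side [[458.5, 0.0, 328.8], [0.0, 458.5, 244.5], [0.0, 0.0, 1.0]] [[0.999, 0.001, -0.048, 0.505], [-0.041, 0.534, -0.844, -0.635], [0.025, 0.845, 0.533, 0.494], [0.0, 0.0, 0.0, 1.0]] ['K', 'T']
{'time_s': 0.1, 'qpos': array([-63.07611656,  18.43596265,  -4.01588182,  83.16676503,
         1.29302657,  78.54280852,  -3.26182557]), 'joint_velocities': array([-0.10160471, -0.171305  , -0.03070204, -0.15084283, -0.00626357,
       -0.03671763, -0.11323561]), 'effort': array([-7.35204285e-04, -4.92570984e+01, -4.06173728e-01, -3.13397884e+01,
       -6.40886463e-02,  3.94671725e-02,  6.24841073e-05]), 'tool_pos': array([0.28593956, 0.58318704, 0.22956794]), 'tool_rot': array([-1.79899589e+02,  3.45832610e-03,  1.53883802e+02]), 'force': array([-0.22146698,  0.6376632 , -0.75773888]), 'wrist_torque': array([-0.02150362,  0.04887934,  0.01147708]), 'grasp_force': 0.0, 'grip_width': 0.0866386522462996}
```

View pics/top0.png

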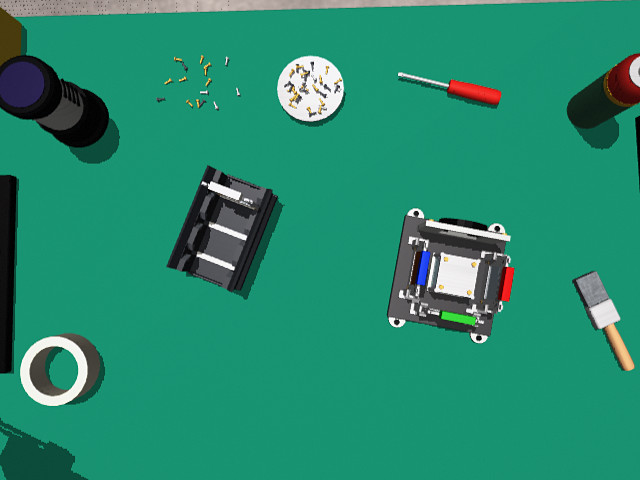

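View pics/side0.png

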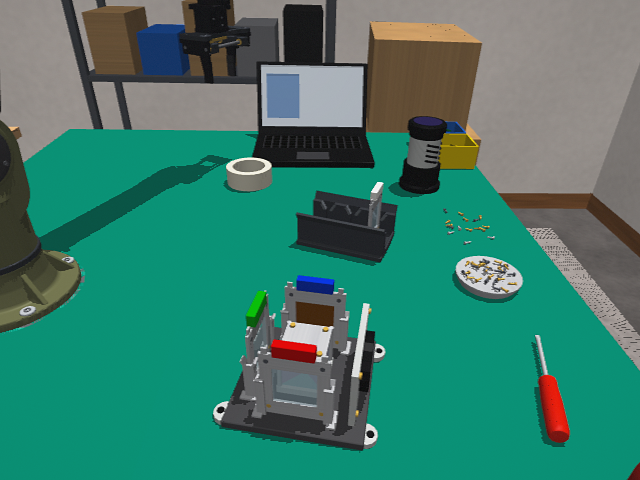

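The top view shows the blue rail at about (424,267), red at (507,283), green at (459,318) and the white spare at (224,190). The free slot strips are at about (228,230) and (215,262). The side view confirms all the panels are standing.

```bash
cat > h.py <<'E'
import cv2, numpy as np
def cast(c,uv,z):
    uv=np.atleast_2d(uv).astype(float); K,T=c["K"],c["T"]
    r=np.c_[(uv[:,0]-K[0,2])/K[0,0],-(uv[:,1]-K[1,2])/K[1,1],-np.ones(len(uv))]@T[:3,:3].T
    return T[:3,3]+r*((z-T[2,3])/r[:,2])[:,None]
def world(c,d):
    v,u=np.indices(d.shape); K,T=c["K"],c["T"]
    P=np.stack([(u-K[0,2])/K[0,0]*d,-(v-K[1,2])/K[1,1]*d,-d],-1)
    return P@T[:3,:3].T+T[:3,3]
def masks(p):
    h=cv2.cvtColor(p,cv2.COLOR_BGR2HSV); H,S,V=cv2.split(h)
    return dict(blue=(abs(H.astype(int)-118)<12)&(S>150)&(V>60),red=((H<6)|(H>174))&(S>150)&(V>60),
      green=(abs(H.astype(int)-60)<10)&(S>180)&(V>60),white=(S<40)&(V>150))
def rect(P):
    (c,s,a)=cv2.minAreaRect((P[:,:2]*1000).astype(np.float32))
    if s[0]<s[1]: a+=90; s=s[::-1]
    return np.round(c,1),np.round(s,1),round((a+90)%180-90,1)
E
python3 - <<'E'
from h import *
for n in ("top","side"):
    c=np.load(n+"0.npz"); W=world(c,c["d"]); M=masks(c["p"])
    for k,m in M.items():
        for lo,hi in ((.105,.15),):
            q=m&(W[...,2]>lo)&(W[...,2]<hi)&(W[...,0]>.35)&(W[...,0]<.75)&(abs(W[...,1])<.4)
            nl,L,st,ce=cv2.connectedComponentsWithStats(q.astype(np.uint8))
            for i in range(1,nl):
                if st[i,4]<40: continue
                P=W[L==i]; print(n,k,st[i,4],ce[i].round(1),"zmed/95",np.percentile(P[:,2],[50,95]).round(4),rect(P))
                top=P[P[:,2]>np.percentile(P[:,2],90)-.004]; print("    top face",rect(top), len(top))
    # strips
    q=M["white"]&(W[...,2]<.03)&(W[...,1]>.05)&(W[...,1]<.32)&(W[...,0]>.38)&(W[...,0]<.64)
    nl,L,st,ce=cv2.connectedComponentsWithStats(q.astype(np.uint8))
    for i in range(1,nl):
        if st[i,4]<25: continue
        uv=np.argwhere(L==i)[:,::-1]; print(n,"strip",st[i,4],ce[i].round(1),rect(cast(c,uv,.010)),np.median(W[L==i][:,2]).round(4))
E
```

```text
top blue 303 [422.7 267.9] zmed/95 [0.1308 0.1328] (array([ 514.4, -146.2]), array([49.5, 12.6]), -11.5)
    top face (array([ 514.5, -146.2]), array([49.4, 12.1]), -12.0) 270
top red 379 [505.7 283.5] zmed/95 [0.1303 0.1325] (array([ 489.1, -267.3]), array([49.1, 13. ]), -13.0)
    top face (array([ 489.1, -267.4]), array([49.1, 12.8]), -12.4) 278
top green 277 [457.6 317.5] zmed/95 [0.131  0.1329] (array([ 441.5, -194. ]), array([49. , 11.4]), 78.3)
    top face (array([ 441.4, -194. ]), array([49. , 11.4]), 77.6) 259
top white 257 [223.9 190.5] zmed/95 [0.1289 0.1311] (array([637. , 149.2]), array([55.7, 11.7]), 67.3)
    top face (array([635.6, 146.1]), array([48.9, 11.6]), 67.8) 241
top strip 206 [228.2 231. ] (array([585.1, 166.1]), array([68.8,  9.5]), 67.7) 0.011
top strip 205 [215.7 260.6] (array([534.1, 187. ]), array([68.6,  9.5]), 67.3) 0.0113
side blue 554 [315.  284.4] zmed/95 [0.1258 0.1311] (array([ 516.3, -146.5]), array([48.9, 14. ]), -12.3)
    top face (array([ 516.3, -146.4]), array([48.7, 13.2]), -10.6) 259
side red 813 [293.4 350.8] zmed/95 [0.1276 0.131 ] (array([ 490.5, -267.5]), array([49.5, 14.1]), -11.0)
    top face (array([ 490.5, -267.2]), array([49.3, 13.5]), -11.9) 436
side green 437 [255.9 308.6] zmed/95 [0.1294 0.1311] (array([ 443.1, -194.3]), array([51.5, 11.5]), 77.8)
    top face (array([ 443.1, -194.1]), array([51.1, 11.5]), 77.8) 274
side white 76 [376.8 187.2] zmed/95 [0.1282 0.1291] (array([637.3, 146.6]), array([50.3, 10.9]), 67.2)
    top face (array([637.3, 146.6]), array([50.3, 10.9]), 67.2) 75
```

```bash
cat >> h.py <<'E'
def plan(wps):
    "waypoints (x,y,z mm, yaw deg): prints shift in tool axes at each leg's start and turn about tool z, rad"
    for a,b in zip(wps,wps[1:]):
        d=np.subtract(b,a); y=np.radians(a[3]); c,s=np.cos(y),np.sin(y); t=-np.radians((d[3]+180)%360-180)
        print("shift",np.round([c*d[0]+s*d[1],s*d[0]-c*d[1],-d[2]],1),"turn",round(t,3))
def pose():
    from cell import env
    o=env.get_obs(); p=(*(o["tool_pos"]*1000).round(1),round(o["tool_rot"][2],2))
    print("t",round(o["time_s"],2),"pose",p,"rot",o["tool_rot"].round(2),"F",o["force"].round(2),"w",round(o["grip_width"],4),"gf",round(float(o["grasp_force"]),1),"q",o["qpos"].round(1))
    return p
E
python3 -c "
from h import *
p=pose()
plan([p,(380,400,236,112),(450,210,240,70),(495,30,240,28),(515.4,-146.4,240,-12),(515.4,-146.4,110,-12)])"
```

```text
t 0.1 pose (np.float64(285.9), np.float64(583.2), np.float64(229.6), np.float64(153.88)) rot [-179.9     0.    153.88] F [-0.22  0.64 -0.76] w 0.0866 gf 0.0 q [-63.1  18.4  -4.   83.2   1.3  78.5  -3.3]
shift [-165.1 -123.1   -6.4] turn 0.731
shift [-202.4   -6.3   -4. ] turn 0.733
shift [-153.8  103.8    0. ] turn 0.733
shift [-64.8 165.3  -0. ] turn 0.698
shift [  0.  -0. 130.] turn -0.0
```

Request:
arm_command([
  [[-33,-25,-1],0.146],
  [[-66,-49,-3],0.292],
  [[-99,-74,-4],0.438],
  [[-132,-98,-5],0.585],
  [[-165,-123,-6],0.731],
], grip=-1)

```text
time_s: 0.6
tool_pos: [0.3806, 0.3989, 0.2362]
tool_rot: [-180.0, 0.0, 111.7]
force: [1.7, -0.2, 0.5]
grip_width: 0.0867
grasp_force: 0.0
```

Request:
arm_command([
  [[-40,-1,-1],0.146],
  [[-81,-2,-2],0.293],
  [[-121,-4,-3],0.44],
  [[-162,-5,-4],0.586],
  [[-202,-6,-4],0.733],
])

```text
time_s: 1.1
tool_pos: [0.4505, 0.2093, 0.2405]
tool_rot: [-180.0, -0.0, 69.7]
force: [0.5, 0.6, 0.1]
grip_width: 0.0871
grasp_force: 0.0
```

Request:
arm_command([
  [[-31,21,0],0.146],
  [[-62,42,0],0.293],
  [[-92,62,0],0.44],
  [[-123,83,0],0.586],
  [[-154,104,0],0.733],
])

```text
time_s: 1.6
tool_pos: [0.4952, 0.0293, 0.2403]
tool_rot: [-180.0, 0.0, 27.7]
force: [0.5, 0.7, -0.5]
grip_width: 0.0872
grasp_force: 0.0
```

Request:
arm_command([
  [[-16,41,0],0.17],
  [[-32,83,0],0.32],
  [[-49,124,0],0.47],
  [[-65,165,0],0.62],
  [[-65,165,0],0.698],
])

```text
time_s: 2.1
tool_pos: [0.5142, -0.1534, 0.2407]
tool_rot: [179.8, -0.1, -12.9]
force: [-0.0, 0.3, 0.1]
grip_width: 0.0868
grasp_force: 0.0
```

Request:
arm_command([
  [[0,0,0],0],
  [[0,0,0],0],
  [[0,0,0],0],
  [[0,0,0],0],
  [[0,0,0],0],
])

```text
time_s: 2.6
tool_pos: [0.5155, -0.1446, 0.2406]
tool_rot: [-180.0, -0.0, -11.9]
force: [0.0, 0.7, -0.0]
grip_width: 0.0874
grasp_force: 0.0
```

```bash
python3 -c "
from h import *
p=pose(); plan([p,(515.2,-146.4,110,-12)])"
```

```text
t 2.6 pose (np.float64(515.5), np.float64(-144.6), np.float64(240.6), np.float64(-11.87)) rot [-179.98   -0.    -11.87] F [ 0.    0.7  -0.02] w 0.0874 gf 0.0 q [-23.    4.   37.9  99.8  -2.5  77.  -86.5]
shift [1.000e-01 1.800e+00 1.306e+02] turn 0.002
```

Request:
arm_command([
  [[0,2,25],0],
  [[0,2,55],0],
  [[0,2,85],0],
  [[0,2,112],0],
  [[0,2,130],0],
], grip=-0.4)

```text
time_s: 3.1
tool_pos: [0.5141, -0.1467, 0.1086]
tool_rot: [180.0, 0.1, -11.9]
force: [0.7, -0.2, -0.6]
grip_width: 0.0621
grasp_force: 0.0
```

Request:
arm_command([
  [[0,0,0],0],
  [[0,0,0],0],
  [[0,0,0],0],
  [[0,0,0],0],
  [[0,0,0],0],
])

```text
time_s: 3.6
tool_pos: [0.5157, -0.1475, 0.1115]
tool_rot: [-180.0, -0.1, -12.0]
force: [-0.0, 0.0, 0.5]
grip_width: 0.0609
grasp_force: 0.0
```

```bash
python3 - <<'E'
from h import *
from cell import viewer
pose()
p,d=viewer.read_camera("side"); cv2.imwrite("pics/side1.png",cv2.resize(p[220:440,190:410],(660,660))[:600])
E
```

```text
t 3.6 pose (np.float64(515.7), np.float64(-147.5), np.float64(111.5), np.float64(-11.98)) rot [-1.7997e+02 -1.0000e-01 -1.1980e+01] F [-0.04  0.03  0.51] w 0.0609 gf 0.0 q [-21.   11.2  37.8 108.9  -7.8  62.3 -82. ]
```

View pics/side1.png

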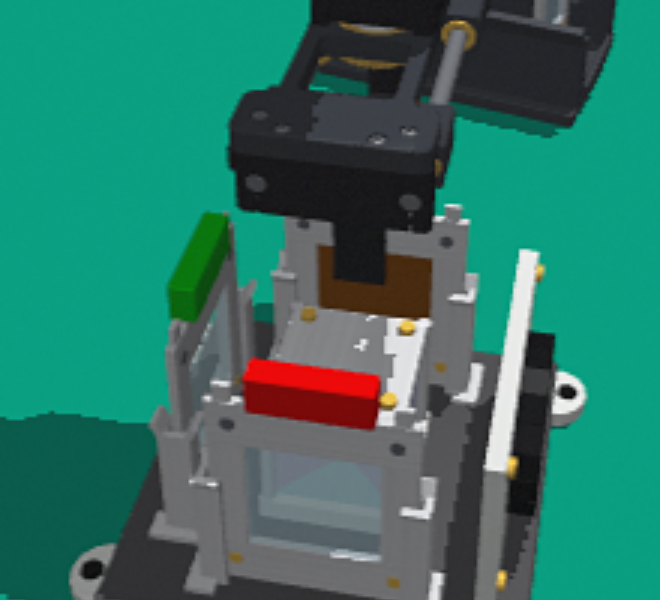

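The gripper straddles the blue rail, with the near finger at (360,255) in the crop in front of the plate. It is about centred, so I'm closing.

Request:
arm_command([
  [[0,-1,0],0],
  [[0,-1,0],0],
  [[0,-1,0],0],
  [[0,-1,0],0],
  [[0,-1,0],0],
], grip=1, grip_force=25)

```text
time_s: 4.15
tool_pos: [0.5152, -0.1464, 0.1105]
tool_rot: [180.0, 0.0, -12.0]
force: [-0.0, 0.6, -0.4]
grip_width: 0.0289
grasp_force: 0.0
```

Request:
arm_command([
  [[0,0,0],0],
  [[0,0,0],0],
  [[0,0,0],0],
  [[0,0,-2],0],
  [[0,0,-4],0],
])

```text
time_s: 4.65
tool_pos: [0.515, -0.1464, 0.1145]
tool_rot: [180.0, 0.0, -12.0]
force: [0.4, -0.4, -1.5]
grip_width: 0.0117
grasp_force: 25.0
```

Request:
arm_command([
  [[0,0,-6],0],
  [[0,0,-15],0],
  [[0,0,-25],0],
  [[0,0,-35],0],
  [[0,0,-45],0],
])

```text
time_s: 5.15
tool_pos: [0.5155, -0.1465, 0.1608]
tool_rot: [-180.0, -0.1, -12.0]
force: [0.2, 0.1, -1.4]
grip_width: 0.0121
grasp_force: 25.0
```

Request:
arm_command([
  [[0,0,-12],0],
  [[0,0,-25],0],
  [[0,0,-38],0],
  [[0,0,-48],0],
  [[0,0,-52],0],
])

```text
time_s: 5.65
tool_pos: [0.5159, -0.1466, 0.2131]
tool_rot: [-180.0, -0.1, -12.0]
force: [0.1, -0.4, -1.7]
grip_width: 0.0117
grasp_force: 25.0
```

```bash
python3 - <<'E'
from h import *
from cell import viewer
q=pose()
p,d=viewer.read_camera("side"); cv2.imwrite("pics/side2.png",cv2.resize(p[180:400,190:410],(660,660))[:600])
plan([q,(525,-60,q[2],20),(530,65,q[2],45),(534.9,187.3,q[2],67.7)])
E
```

```text
t 5.65 pose (np.float64(515.9), np.float64(-146.6), np.float64(213.1), np.float64(-11.98)) rot [-1.7998e+02 -1.2000e-01 -1.1980e+01] F [ 0.11 -0.37 -1.7 ] w 0.0117 gf 25.0 q [-22.8   5.1  38.2 102.1  -3.3  73.8 -85.7]
shift [ -9.1 -86.6  -0. ] turn -0.558
shift [  47.5 -115.8   -0. ] turn -0.436
shift [ 89.9 -83.   -0. ] turn -0.396
```

View pics/side2.png

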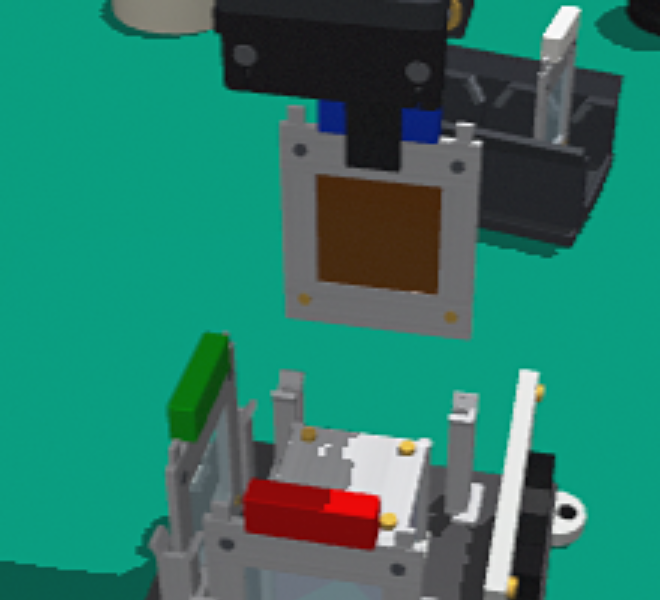

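The panel is clear of the guides and hanging upright, with its lower edge near crop row 330 above the empty channels. The red and green panels are undisturbed.

Request:
arm_command([
  [[-1,-10,0],-0.09],
  [[-3,-27,0],-0.2],
  [[-5,-47,0],-0.32],
  [[-7,-67,0],-0.44],
  [[-9,-87,0],-0.558],
])

```text
time_s: 6.2
tool_pos: [0.5241, -0.0587, 0.211]
tool_rot: [-180.0, 0.1, 20.3]
force: [0.7, 0.9, -0.9]
grip_width: 0.0121
grasp_force: 25.0
```

Request:
arm_command([
  [[9,-23,0],-0.087],
  [[19,-46,0],-0.174],
  [[28,-69,0],-0.262],
  [[38,-93,0],-0.349],
  [[47,-116,0],-0.436],
])

```text
time_s: 6.7
tool_pos: [0.5286, 0.0668, 0.211]
tool_rot: [-180.0, 0.1, 45.2]
force: [0.9, 0.4, -1.2]
grip_width: 0.0118
grasp_force: 25.0
```

Request:
arm_command([
  [[21,-20,0],-0.1],
  [[43,-40,0],-0.2],
  [[64,-59,0],-0.29],
  [[80,-74,0],-0.36],
  [[90,-83,0],-0.396],
])

```text
time_s: 7.2
tool_pos: [0.5333, 0.1902, 0.2108]
tool_rot: [-179.9, 0.0, 67.9]
force: [-0.6, 0.1, -0.0]
grip_width: 0.0119
grasp_force: 25.0
```

Request:
arm_command([
  [[0,0,0],0],
  [[0,0,0],0],
  [[0,0,0],0],
  [[0,0,0],0],
  [[0,0,0],0],
])

```text
time_s: 7.7
tool_pos: [0.5342, 0.1869, 0.2118]
tool_rot: [180.0, -0.0, 67.6]
force: [0.2, 1.1, -0.6]
grip_width: 0.012
grasp_force: 25.0
```

```bash
python3 - <<'E'
from h import *
from cell import viewer
q=pose()
for n in ("top","side"):
    p,d=viewer.read_camera(n); c=viewer.calibration(n); np.savez(n+"3.npz",p=p,d=d,**c)
    cv2.imwrite(f"pics/{n}3.png",cv2.resize(p[140:320,140:340] if n=="top" else p[120:300,250:450],(660,594)))
    W=world(c,d); m=masks(p)["blue"]&(W[...,2]>.15)&(W[...,2]<.26)&(W[...,0]>.4)&(W[...,1]>0.05)&(W[...,1]<.35)
    P=W[m]; print(n,m.sum(), rect(P) if m.sum()>5 else "")
    # plate: below rail, above rack
    m=(W[...,2]>.12)&(W[...,2]<.19)&(abs(W[...,0]-.535)<.06)&(abs(W[...,1]-.187)<.07)
    P=W[m]; print(" plate",m.sum(), rect(P) if m.sum()>5 else "", P[:,2].min() if m.sum() else "")
E
```

```text
t 7.7 pose (np.float64(534.2), np.float64(186.9), np.float64(211.8), np.float64(67.55)) rot [ 1.7998e+02 -1.0000e-02  6.7550e+01] F [ 0.24  1.05 -0.63] w 0.012 gf 25.0 q [-39.2   8.7  19.2  97.6  -3.   74.2 -41.9]
top 108 (array([528.2, 173.8]), array([22.6, 11.6]), 70.1)
 plate 127 (array([528.2, 168.7]), array([46.6,  3.4]), 65.3) 0.1206208478621903
side 114 (array([530.5, 180.8]), array([41.6, 16.2]), 88.9)
 plate 604 (array([534.3, 187.2]), array([89.5,  6.6]), 67.9) 0.12005608185737388
```

View pics/top3.png

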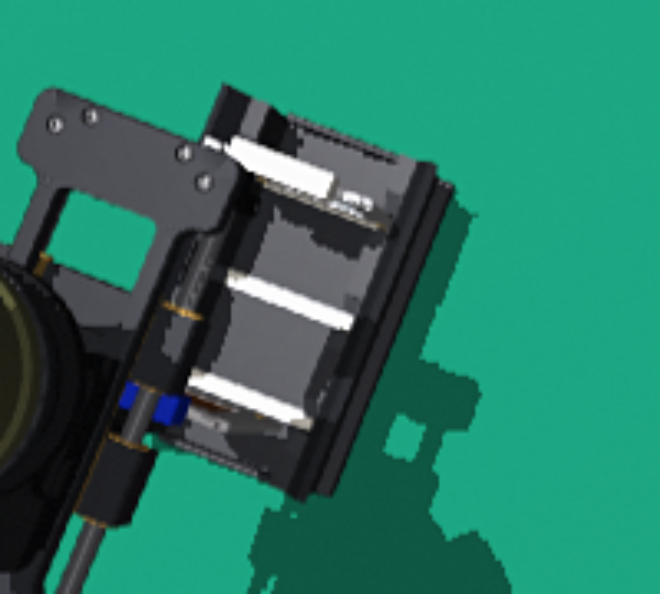

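View pics/side3.png

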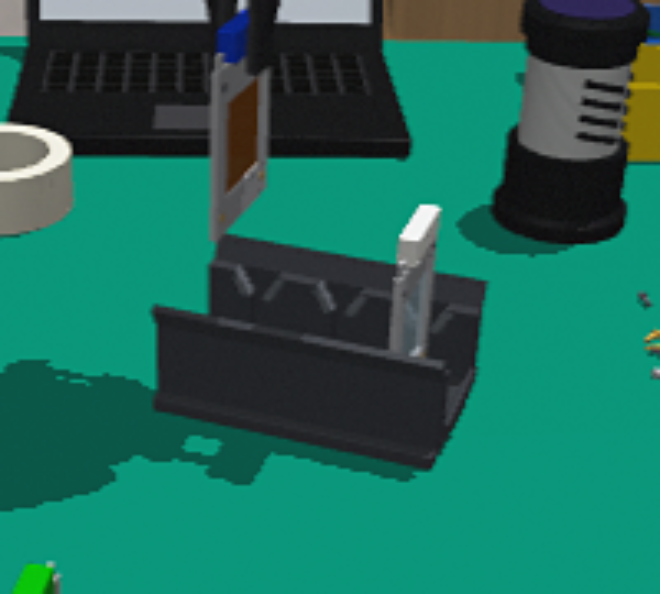

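The panel hangs upright above the free near slot: its plate is at about (240,150) in the side crop, and the slot strip is at (250,398) in the top crop. The white panel hasn't moved. I'll compare the two panels in the side view to refine the offset.

```bash
python3 - <<'E'
from h import *
a=np.radians(-22.4); n=np.array([np.cos(a),np.sin(a)]); t=np.array([-n[1],n[0]])
c=np.load("side3.npz"); W=world(c,c["d"])
for nm,c0,z in (("held",(.5345,.1872),(.125,.185)),("white",(.6369,.1465),(.074,.108))):
    D=W[...,:2]-c0; s=D@n*1000; u=D@t*1000
    m=(abs(s)<15)&(abs(u)<50)&(W[...,2]>z[0])&(W[...,2]<z[1])
    S,U,Z=s[m],u[m],W[...,2][m]
    print(nm,m.sum(),"s pct",np.percentile(S,[5,25,50,75,95]).round(1),"u",np.percentile(U,[0,1,5,95,99,100]).round(1))
    k=abs(S-np.median(S))<4; print("  tilt mm/mm s~u, s~z:",np.linalg.lstsq(np.c_[U[k],Z[k]*1000,np.ones(k.sum())],S[k],rcond=None)[0].round(3))
    # -y edge by row
    e=[U[abs(Z-zz)<.004].min() for zz in np.arange(z[0]+.004,z[1],.008) if (abs(Z-zz)<.004).any()]; print("  -y edge",np.round(e,1))
# strips in top, fresh frame
c=np.load("top3.npz"); W=world(c,c["d"])
q=masks(c["p"])["white"]&(W[...,2]<.03)&(W[...,1]>.05)&(W[...,1]<.32)&(W[...,0]>.38)&(W[...,0]<.64)
nl,L,st,ce=cv2.connectedComponentsWithStats(q.astype(np.uint8))
for i in range(1,nl):
    if st[i,4]>25: print("strip",st[i,4],rect(cast(c,np.argwhere(L==i)[:,::-1],.01)))
E
```

```text
held 517 s pct [-0.7  0.6  1.2  1.8  2.5] u [-44.8 -42.6 -40.9  38.3  42.6  43.6]
  tilt mm/mm s~u, s~z: [ 0.009 -0.003  1.703]
  -y edge [-42.9 -41.2 -42.4 -42.5 -42.8 -42.  -44.8]
white 163 s pct [-1.2  0.5  1.2  1.6  1.9] u [-44.5 -44.1 -42.3  35.9  40.6  43.9]
  tilt mm/mm s~u, s~z: [ 0.01   0.026 -1.337]
  -y edge [-43.2 -44.1 -44.  -42.2]
strip 213 (array([585.4, 166.7]), array([70.1,  9.6]), 67.7)
strip 202 (array([534.1, 187.1]), array([66.9,  9.5]), 67.3)
```

The normal offset to the white panel is 110.2 mm (110 expected), and the lateral error is under 1 mm. Lowering now.

Request:
arm_command([
  [[0,0,10],0],
  [[0,0,25],0],
  [[0,0,40],0],
  [[0,0,52],0],
  [[0,0,56],0],
])

```text
time_s: 8.3
tool_pos: [0.5327, 0.1875, 0.1529]
tool_rot: [-179.9, 0.2, 67.7]
force: [0.2, -0.7, -1.1]
grip_width: 0.0118
grasp_force: 25.0
```

Request:
arm_command([
  [[0,0,3],0],
  [[0,0,6],0],
  [[0,0,9],0],
  [[0,0,12],0],
  [[0,0,15],0],
])

```text
time_s: 8.8
tool_pos: [0.5342, 0.1881, 0.1407]
tool_rot: [180.0, -0.0, 67.7]
force: [0.1, 0.8, -1.0]
grip_width: 0.0118
grasp_force: 25.0
```

Request:
arm_command([
  [[0,0,3],0],
  [[0,0,6],0],
  [[0,0,8],0],
  [[0,0,10],0],
  [[0,0,12],0],
])

```text
time_s: 9.3
tool_pos: [0.5341, 0.188, 0.1285]
tool_rot: [180.0, -0.0, 67.7]
force: [-0.1, -0.3, -1.0]
grip_width: 0.0117
grasp_force: 25.0
```

Request:
arm_command([
  [[0,0,3],0],
  [[0,0,6],0],
  [[0,0,9],0],
  [[0,0,11],0],
  [[0,0,12],0],
])

```text
time_s: 9.8
tool_pos: [0.5339, 0.1879, 0.1162]
tool_rot: [-180.0, 0.0, 67.7]
force: [0.7, 0.3, -1.5]
grip_width: 0.0116
grasp_force: 25.0
```

Request:
arm_command([
  [[0,0,1],0],
  [[0,0,2.5],0],
  [[0,0,4],0],
  [[0,0,5],0],
  [[0,0,6],0],
])

```text
time_s: 10.3
tool_pos: [0.5341, 0.188, 0.1105]
tool_rot: [180.0, -0.0, 67.7]
force: [-0.1, 0.4, -1.7]
grip_width: 0.0116
grasp_force: 25.0
```

Expected contact is at TCP z ≈ 108.5.

Request:
arm_command([
  [[0,0,0.5],0],
  [[0,0,1],0],
  [[0,0,1.5],0],
  [[0,0,2],0],
  [[0,0,2],0],
])

```text
time_s: 10.8
tool_pos: [0.5341, 0.188, 0.1086]
tool_rot: [180.0, -0.0, 67.7]
force: [-0.6, 0.3, -0.7]
grip_width: 0.0119
grasp_force: 25.0
```

Request:
arm_command([
  [[0,0,0.2],0],
  [[0,0,0.5],0],
  [[0,0,0.7],0],
  [[0,0,1],0],
  [[0,0,1],0],
])

```text
time_s: 11.3
tool_pos: [0.5345, 0.1879, 0.1085]
tool_rot: [180.0, -0.0, 67.6]
force: [-1.1, -0.6, 5.9]
grip_width: 0.0117
grasp_force: 25.0
```

The panel is on the floor (+6 N). Releasing and checking.

Request:
arm_command([
  [[0,0,0],0],
  [[0,0,0],0],
  [[0,0,0],0],
  [[0,0,0],0],
  [[0,0,0],0],
], grip=0.1)

```text
time_s: 11.8
tool_pos: [0.5339, 0.188, 0.1074]
tool_rot: [-180.0, 0.0, 67.7]
force: [-0.0, -0.2, -0.4]
grip_width: 0.0374
grasp_force: 0.0
```

Request:
arm_command([
  [[0,0,-3],0],
  [[0,0,-10],0],
  [[0,0,-20],0],
  [[0,0,-32],0],
  [[0,0,-45],0],
])

```text
time_s: 12.3
tool_pos: [0.5343, 0.1881, 0.1541]
tool_rot: [180.0, -0.0, 67.7]
force: [-0.4, -0.2, 0.8]
grip_width: 0.0392
grasp_force: 0.0
```

Request:
arm_command([
  [[-20,0,-20],0],
  [[-50,0,-45],0],
  [[-85,0,-70],0],
  [[-120,0,-90],0],
  [[-140,0,-90],0],
])

```text
time_s: 12.8
tool_pos: [0.482, 0.0558, 0.2467]
tool_rot: [179.7, -0.3, 67.5]
force: [0.8, -0.3, 0.7]
grip_width: 0.0392
grasp_force: 0.0
```

```bash
python3 - <<'E'
from h import *
from cell import viewer
pose()
for n in ("top","side"):
    p,d=viewer.read_camera(n); c=viewer.calibration(n); W=world(c,d)
    if n=="side": cv2.imwrite("pics/side4.png",p)
    for k,m in masks(p).items():
        q=m&(W[...,2]>.10)&(W[...,2]<.15)&(W[...,0]>.35)&(W[...,0]<.75)&(abs(W[...,1])<.4)
        nl,L,st,ce=cv2.connectedComponentsWithStats(q.astype(np.uint8))
        for i in range(1,nl):
            if st[i,4]>40: P=W[L==i]; print(n,k,st[i,4],np.percentile(P[:,2],95).round(4),rect(P[P[:,2]>np.percentile(P[:,2],90)-.004]))
E
```

```text
t 12.8 pose (np.float64(482.0), np.float64(55.8), np.float64(246.7), np.float64(67.48)) rot [179.69  -0.27  67.48] F [ 0.8  -0.27  0.69] w 0.0392 gf 0.0 q [-34.1  -3.5  23.5 105.4   1.4  77.4 -33.4]
top blue 176 0.1307 (array([536.2, 194. ]), array([36.7, 11.8]), 68.0)
top red 390 0.1329 (array([ 489.1, -267.7]), array([49. , 13.2]), -11.1)
top green 279 0.1333 (array([ 441.5, -193.8]), array([48.9, 11.3]), 77.8)
top white 261 0.1309 (array([635.5, 146. ]), array([49.1, 11.7]), 67.6)
side blue 154 0.1291 (array([535.5, 188.9]), array([51.4, 11. ]), 68.3)
side red 814 0.131 (array([ 490.4, -267.5]), array([49.6, 13.8]), -12.2)
side green 437 0.1312 (array([ 443. , -193.9]), array([49.9, 11.5]), 78.7)
side white 76 0.1292 (array([637.8, 147.7]), array([51.3, 11.1]), 67.2)
```

View pics/side4.png

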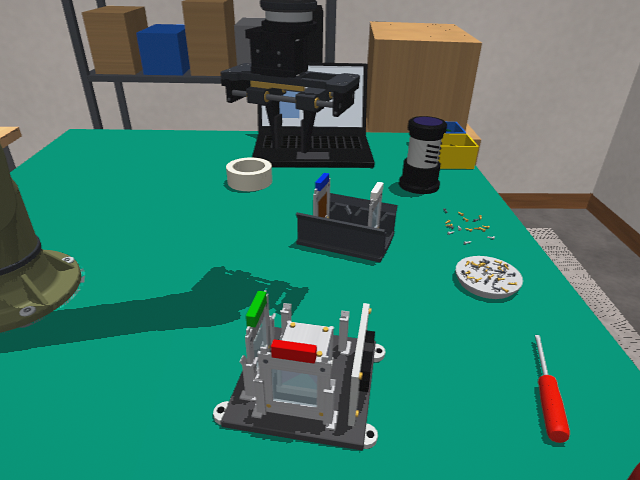

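The blue panel stands in the near slot at (322,185). Its top is level with the white panel's, and the other panels are unchanged. I'll let the arm settle, then hand in.

Request:
arm_command([
  [[0,0,0],0],
  [[0,0,0],0],
  [[0,0,0],0],
  [[0,0,0],0],
  [[0,0,0],0],
])

```text
time_s: 13.4
tool_pos: [0.4808, 0.059, 0.2422]
tool_rot: [-180.0, 0.0, 67.7]
force: [-0.2, 0.5, 1.2]
grip_width: 0.0395
grasp_force: 0.0
```

```bash
python3 -c "
from cell import env
print(env.sign_off())"
```

```text
the job is handed in; nothing more can be done
None
```

The blue panel now stands released on the floor of the rack's free end slot (rack x = -55), and the red, green and white panels stayed in place; I handed the job in at about 13 s, and the sign-off returned no verdict.

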